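# Start three bench timers in order

## Robot

A 7-joint arm with a two-finger parallel gripper is mounted at the origin on the work surface. World frame = base frame: x ahead of the robot, y to its left, z up, the work surface at z = 0. Lengths are in mm, angles in degrees, forces in N, time in s.
With the tool pointing down it reaches from about 400 to 850 mm from the base axis. Payload 10.4 kg.
Tool frame: the origin (TCP) lies midway between the tips of the shut fingers; the grasp point (between the pads) lies 19 mm behind it (robot.hold_point_z is the distance from the TCP to the grasp point, in mm); x points along the fingers, z is the direction in which the jaws open and shut, and the axes are right-handed (so a half turn about x gives the same grasp; the last joint's range is limited). The gripper opens to 87 mm and grips with 3 to 60 N. Pads are 19 mm wide; open, the fingers measure 117 mm over their backs; the gripper's body (75 mm by 190 mm) begins 51 mm behind the grasp point.
Start: joints at [-66.841, 19.034, -3.707, 83.658, 1.238, 77.344, -5.071], TCP at [258.716, 568.965, 197.976] pointing down, gripper open.
Joint ranges: [-148.97, 148.97], [-28.65, 121.19], [-84.17, 76.75], [9.2, 138.47], [-72.65, 252.65], [3.7, 117.97], [-149.18, 149.18]. Speed limits (degrees/s): [127.2, 127.2, 159.86, 159.86, 180, 180, 180].

## Interface

Orientations are given as a 3x3 rotation matrix whose columns are the frame's x, y, z axes.
In Python, from cell import robot gives the robot as it stands.
- The arm moves only by the shell command python3 -m crank 'ROWS' [OPENING] [FORCE]. ROWS is JSON, a list of rows, each a list of 2 entries, a list of its own where there are three numbers: the shift along the tool's x, y, z in cm, then the turn, a rotation vector about the tool's x, y, z in degrees. In form: [[[tx, ty, tz], [ax, ay, az]], ...]. A call has 1 to 8 rows; each row shifts and turns the commanded pose from where the row before left it, along the tool's axes as they then stand; what a row does not reach is not made up. A row lasts 1/10 s, in which the tool goes at most 50 mm and 8.59 degrees, less where a joint would pass 70% of its speed; a pose out of reach is approached as far as the arm can. A call with a gripper value outside its range is refused whole. OPENING is the finger opening in cm, from 0 to 8.7, set as the call begins (- or left out, the last holds). The fingers move at their own pace and stop on an object; FORCE is the grip in N (left out, the last holds). Time passes only in rows, so rows that do not move let the fingers close. It gives the time, the measured TCP pose, the force and the opening at its end, in the units of the state.
- robot.sense(): the state, without advancing time (a new reading comes with each control period).
- robot.snapshot(name): name is "side" or "top" or "wrist"; returns (picture, depth): 480x640x3 uint8, blue, green, red; 480x640 float32, mm along the optical axis (not along the pixel's ray), 0 where there is no reading.
- robot.get_calibration(name): a dict with "fx", "fy", "cx", "cy" (pixels), "view" (4x4, takes a point from world to camera coordinates). Camera axes: x right, y up, looking along -z (the intrinsics and any distortion apply to the point x, -y, -z); pixel columns grow to the right and rows downward; lengths in mm; the calibration is good to about 2 mm. A picture is of the moment at which its call begins: read the wrist's pose just before it. get_calibration takes no time and is no camera call; for the wrist camera it gives the pose at the moment of the call.
- robot.job_done(): hands the job in, once; it reports no verdict.
The state is a dict: "clock": time; "joint_pos": joint angles; "joint_velocities": joint speeds; "joint_torque": joint torques, N m; "ee_pos": TCP position; "tcp_rot": TCP orientation; "ft_force": force on the tool from outside, world axes, zero at the start; "wrist_torque": the same for the moment, N m; "width": opening from 0.0 (shut) to 1.0 (fully open).
Only numpy, scipy, OpenCV 4.12 (cv2) and the standard library are available. Lean on these libraries where they do the work, as an engineer would, in place of code of your own. Each camera call takes 0.05 s, during which the arm holds its last target.

## Task

Start the three bench timers for the heat-block run, in this order: first the round one, then the square one, then the long one. Tap each timer's black key down with the fingertips, lightly as one would with a finger, until it stays well down, then come clear. The timers stay standing where they are: do not lift, tip or shove them, and leave the bottle, the vial and the screwdriver alone.

Things in the scene. Friction and masses are not known exactly. Their poses are not given: they have to be found in the camera images.
- round_timer: Loose, about 0.3 kg, white plastic case with a black key, standing on the bench, 28 mm high without the key. Origin: centre of the underside, z up. Round case 64 mm in diameter, ring of small tick marks on top.
- square_timer: Loose, about 0.3 kg, white plastic case with a black key, standing on the bench, 28 mm high without the key. Origin: centre of the underside, z up. Square case 60 x 60 mm, one small window on top.
- long_timer: Loose, about 0.3 kg, white plastic case with a black key, standing on the bench, 28 mm high without the key. Origin: centre of the underside, z up. Long narrow case, 44 mm along its own x and 110 mm along its own y, a window at each end.
- round_key_top (a point): Centre of the top face of the round key, 30 mm in diameter, black, in the middle of the case top; moves down with the key. The top face is 44 mm above the bench with the key up and 36 mm with it fully down; even then it stands 8 mm proud of the case.
- square_key_top (a point): Centre of the top face of the square key, 30 x 30 mm, black, in the middle of the case top; moves down with the key. The top face is 44 mm above the bench with the key up and 36 mm with it fully down; even then it stands 8 mm proud of the case.
- long_key_top (a point): Centre of the top face of the oblong key, 26 mm along the timer's x and 46 mm along its y, black, in the middle of the case top; moves down with the key. The top face is 44 mm above the bench with the key up and 36 mm with it fully down; even then it stands 8 mm proud of the case.
- round_key (a joint): Round timer. Key travel in m: 0 = up (as at the start), 0.008 = fully down on its stop (there the key's sprung cap gives up to 7 mm more, 0.9 N per mm above 3.2 N, and comes back when let go; this give is not counted in the value), positive downwards. The key latches by friction: it takes about 2.5 N to move and stays where it is pushed, it does not spring back. The timer runs once this exceeds 0.004.
- square_key (a joint): Square timer. Key travel in m: 0 = up (as at the start), 0.008 = fully down on its stop (there the key's sprung cap gives up to 7 mm more, 0.9 N per mm above 3.2 N, and comes back when let go; this give is not counted in the value), positive downwards. The key latches by friction: it takes about 2.5 N to move and stays where it is pushed, it does not spring back. The timer runs once this exceeds 0.004.
- long_key (a joint): Long timer. Key travel in m: 0 = up (as at the start), 0.008 = fully down on its stop (there the key's sprung cap gives up to 7 mm more, 0.9 N per mm above 3.2 N, and comes back when let go; this give is not counted in the value), positive downwards. The key latches by friction: it takes about 2.5 N to move and stays where it is pushed, it does not spring back. The timer runs once this exceeds 0.004.
- bottle: Bystander: small square clear bottle, 50 x 50 mm, with a white screw cap 38 mm across, 86 mm high in all, standing loose beyond the timers. Origin: centre of the underside.
- vial: Bystander: amber glass vial with a white cap, 28 mm in diameter, 58 mm high, standing loose beyond the timers. Origin: centre of the underside.
- driver: Bystander: screwdriver 150 mm long, lying loose beyond the timers, along its own x. Origin: under its middle.
Mind the look-alikes: they are no part of the job. What is shaped like the long_timer but blue is not meant. What is shaped like the round_timer but purple is not meant.

How it is judged (in metres and radians):
On the way, in this order (a step that is already met when the one before it is completed fails the run):
1. the key of the round timer is down past half its travel (value of joint round_key above 0.004 m), for 0.2 s.
2. the key of the square timer is down past half its travel (value of joint square_key above 0.004 m), for 0.2 s.
3. the key of the long timer is down past half its travel (value of joint long_key above 0.004 m), for 0.2 s.
At the end, for the whole second after the job is handed in: All three keys are more than 4 mm down (of 8 mm); the timers stand flat and still on the bench, each within 20 mm of where it was; bottle and vial upright, and they and the screwdriver within 15 mm of where they were (value of joint each of round_key, square_key, long_key above 0.004 m and distance of each of round_timer, square_timer, long_timer from where it was at the start of the episode below 0.02 m and height (world z) of each of round_timer, square_timer, long_timer below 0.006 m and angle between each of round_timer, square_timer, long_timer's own z axis and vertical below 0.1 rad and distance of each of bottle, vial, driver from where it was at the start of the episode below 0.015 m and linear speed of each of round_timer, square_timer, long_timer below 0.02 m/s and angle between each of bottle, vial's own z axis and vertical below 0.15 rad); the robot touches nothing.
It fails at once if the square timer's key is pushed before the round timer runs (value of joint square_key above 0.002 m and not (value of joint round_key above 0.004 m)).
It fails at once if the long timer's key is pushed before the round and square timers run (value of joint long_key above 0.002 m and (not (value of joint round_key above 0.004 m) or not (value of joint square_key above 0.004 m))).
It fails at once if a timer is pressed or pushed with more than 18 N (contact force between any of the fingers, the arm and round_timer above 18 N or contact force between any of the fingers, the arm and square_timer above 18 N or contact force between any of the fingers, the arm and long_timer above 18 N).
It fails at once if a timer is lifted (6 mm), tipped (0.1 rad) or shoved (20 mm) (not (distance of each of round_timer, square_timer, long_timer from where it was at the start of the episode below 0.02 m and height (world z) of each of round_timer, square_timer, long_timer below 0.006 m and angle between each of round_timer, square_timer, long_timer's own z axis and vertical below 0.1 rad)).
It fails at once if the bottle, the vial or the screwdriver is moved (15 mm) or touched firmly (3 N) (not (distance of each of bottle, vial, driver from where it was at the start of the episode below 0.015 m) or contact force between any of the fingers, the arm and bottle above 3 N or contact force between any of the fingers, the arm and vial above 3 N or contact force between any of the fingers, the arm and driver above 3 N).
It also fails if it takes over 45 s, if anything falls off the work surface, if the arm or the gripper's body presses on something with over 40 N, if the wrist force passes 120 N, or if a joint passes its speed limit or range.

## Working session

There is one attempt and no reset: what is moved stays moved. The work goes in short steps, Python scripts to look and compute and a shell command to move; the robot and the scene stay as the last step left them, time stands still between calls to the robot, and variables do not carry over. Pictures are saved under pics/ and viewed, and the job is handed in when it is done.

```bash
ls; mkdir -p pics; python3 - <<'E'
from cell import robot
import cv2
s=robot.sense();print(s)
for n in("top","side"):
    p,d=robot.snapshot(n);cv2.imwrite(f"pics/{n}0.png",p)
    c=robot.get_calibration(n);print(n,c)
E
```

```text
pics
{'clock': 0.0, 'joint_pos': array([-66.84257398,  19.0714574 ,  -3.70819612,  83.70625693,
         1.2383578 ,  77.3420733 ,  -5.07069921]), 'joint_velocities': array([ 0.00810597,  0.00307329, -0.057123  ,  0.04925138,  0.1154822 ,
        0.06489274, -0.03619077]), 'joint_torque': array([-6.16889301e-04, -6.23237014e+01,  2.43045663e-02, -3.89903784e+01,
       -6.13957574e-02,  3.97905672e-02,  1.43530228e-04]), 'ee_pos': array([258.53688209, 568.5618677 , 197.15754991]), 'tcp_rot': array([[-5.11957205e-04, -9.10323872e-01,  4.13896346e-01],
       [-1.29712877e-03,  4.13896656e-01,  9.10322951e-01],
       [-9.99999028e-01, -7.08304662e-05, -1.39270466e-03]]), 'ft_force': array([ 0.37341094, -0.3693186 ,  1.06575795]), 'wrist_torque': array([ 0.05941059,  0.003999  , -0.04221524]), 'width': 1.0025250940371027}
top {'fx': 534.8769325799352, 'fy': 534.8769325799352, 'cx': 316.4416488674906, 'cy': 246.80963666355075, 'view': array([[ 1.40335487e-02, -9.99901252e-01, -7.38462519e-04,
         3.53796559e+01],
       [ 9.89923444e-01,  1.37894286e-02,  1.40930575e-01,
        -5.91770304e+02],
       [-1.40906476e-01, -2.70877746e-03,  9.90019206e-01,
        -9.23367167e+02],
       [ 0.00000000e+00,  0.00000000e+00,  0.00000000e+00,
         1.00000000e+00]])}
side {'fx': 532.6892716303933, 'fy': 532.6892716303933, 'cx': 321.32022771095944, 'cy': 234.69033317057625, 'view': array([[ 9.90062341e-01, -1.39890743e-01,  1.43923699e-02,
        -5.61005967e+02],
       [ 8.64831588e-02,  6.86366905e-01,  7.22094963e-01,
        -1.21465207e+02],
       [-1.10892847e-01, -7.13674332e-01,  6.91644218e-01,
        -1.08026467e+03],
       [ 0.00000000e+00,  0.00000000e+00,  0.00000000e+00,
         1.00000000e+00]])}
```

View pics/top0.png

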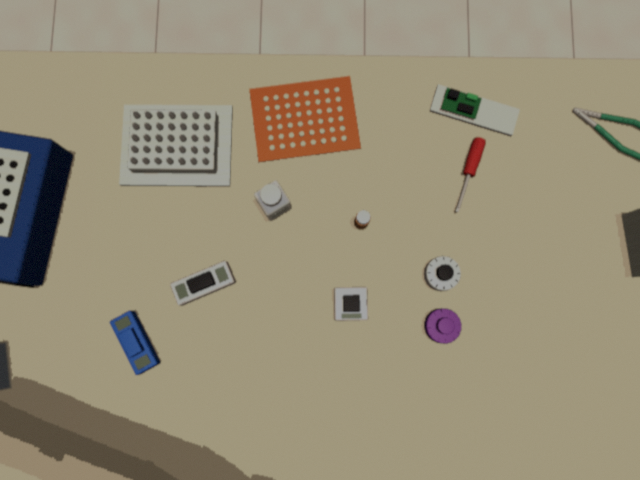

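View pics/side0.png

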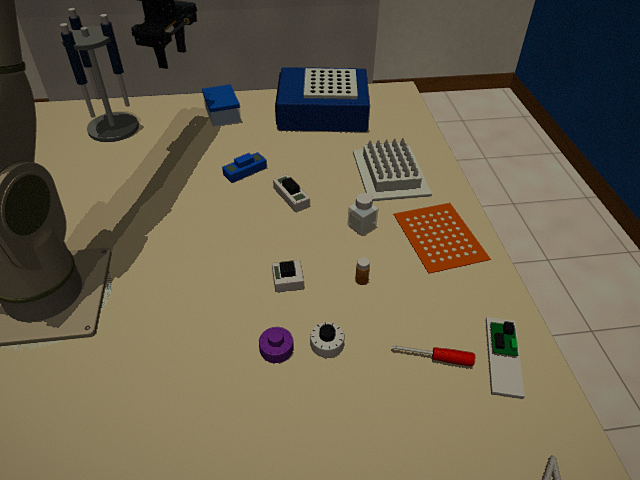

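The top view shows these candidates:
- **Round:** white with a black key at (443,273), purple at (443,326). The white one fits.
- **Long:** white at (203,282), blue at (134,342). The white one fits.
- **Square:** only one, at (351,304).

I'll measure the keys in both views and make one enlarged crop.

```bash
cat > h.py <<'E'
import numpy as np,cv2
from cell import robot
def ray(c,u,v):
    V=c["view"];R=V[:3,:3];t=V[:3,3]
    d=R.T@np.array([(u-c["cx"])/c["fx"],-(v-c["cy"])/c["fy"],-1.0]);return -R.T@t,d
def on(c,u,v,z):
    o,d=ray(c,u,v);return o+d*(z-o[2])/d[2]
def proj(c,p):
    q=c["view"][:3,:3]@p+c["view"][:3,3];return c["cx"]+c["fx"]*q[0]/-q[2],c["cy"]-c["fy"]*q[1]/-q[2]
E
python3 - <<'E'
from h import *
seeds={"top":{"round":(445,272),"square":(351,303),"long":(201,282)},"side":{"round":(327,332),"square":(288,269),"long":(291,186)}}
for n in seeds:
    p=cv2.imread(f"pics/{n}0.png");c=robot.get_calibration(n)
    g=p.max(2)
    for k,(u,v) in seeds[n].items():
        m=((g<60)*255).astype(np.uint8)
        m2=np.zeros_like(m);m2[v-20:v+20,u-20:u+20]=m[v-20:v+20,u-20:u+20]
        cs,_=cv2.findContours(m2,cv2.RETR_EXTERNAL,cv2.CHAIN_APPROX_NONE)
        b=max(cs,key=cv2.contourArea);r=cv2.minAreaRect(b)
        (uu,vv)=r[0]
        box=[on(c,*q,44)[:2].round(1).tolist() for q in cv2.boxPoints(r)]
        print(n,k,np.round(r[0],1),np.round(r[1],1),cv2.contourArea(b),on(c,uu,vv,44).round(1),box)
p=cv2.imread("pics/top0.png")
cr=[cv2.resize(p[v-40:v+60,u-65:u+65],None,fx=3,fy=3,interpolation=cv2.INTER_CUBIC)[:290] for u,v in((443,285),(203,290))]
cr.append(cv2.resize(p[255:355,286:416],None,fx=3,fy=3,interpolation=cv2.INTER_CUBIC)[:290])
s=cv2.imread("pics/side0.png")
cr.append(cv2.resize(s[255:365,245:375],None,fx=3,fy=3,interpolation=cv2.INTER_CUBIC)[:290])
cv2.imwrite("pics/crop0.png",np.vstack([np.hstack(cr[:2]),np.hstack(cr[2:])]))
for n,u,v,z in(("bottle",272,192,86),("vial",363,215,58),("drv",472,160,10),("drvtip",458,210,5)):
    print(n,on(robot.get_calibration("top"),u,v,z).round())
E
```

```text
top round [444.5 272. ] [15. 14.] 167.5 [ 548.6 -186.    44. ] [[535.9, -172.4], [561.0, -172.8], [561.4, -199.7], [536.3, -199.1]]
top square [351. 303.] [14. 14.] 196.0 [491.1 -19.1  44. ] [[503.3, -6.6], [503.6, -31.5], [478.9, -31.5], [478.6, -6.7]]
top long [200.5 282.1] [13.2 25.5] 303.0 [524.4 249.7  44. ] [[526.1, 275.3], [544.4, 234.1], [522.8, 224.0], [504.6, 265.1]]
side round [326.5 332. ] [15. 18.] 202.5 [ 547.8 -196.6   44. ] [[531.5, -214.2], [537.0, -174.8], [564.5, -178.4], [558.2, -217.7]]
side square [287.1 268.8] [15.1 14.4] 189.0 [491.3 -32.2  44. ] [[476.8, -11.4], [506.3, -10.7], [505.4, -52.4], [476.7, -53.0]]
side long [289.6 184.5] [22.2 12. ] 186.0 [523.  240.3  44. ] [[496.2, 260.5], [520.6, 289.4], [549.3, 220.5], [525.2, 193.7]]
bottle [681. 123.  86.]
vial [648. -39.  58.]
drv [ 767. -251.   10.]
drvtip [ 671. -223.    5.]
```

View pics/crop0.png

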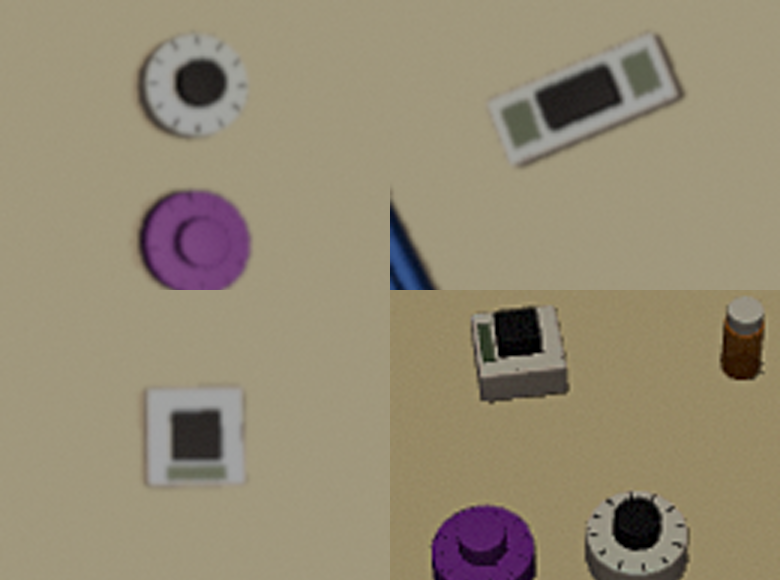

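The crop confirms it: the white round timer with tick marks and a black key, the white long timer with two windows, and the square one with one window. First I'll shut the fingers and align the jaws with world y.

```bash
python3 -m crank '[[[0,0,0],[-6.1,0,0]],[[0,0,0],[-6.1,0,0]],[[0,0,0],[-6.1,0,0]],[[0,0,0],[-6.1,0,0]],[[0,0,0],[0,0,0]],[[0,-0.7,-2],[0,0,0]],[[0,-1.4,-3.8],[0,0,0]],[[0,-1.4,-3.8],[0,0,0]]]' 0 10; python3 -c "
from h import *
s=robot.sense();print(s['tcp_rot'].round(3),s['joint_pos'].round(1))"
```

```text
clock: 0.9
ee_pos: [293.5, 471.8, 197.4]
tcp_rot: [[-0.0, -1.0, 0.003], [-0.0, 0.003, 1.0], [-1.0, 0.0, -0.0]]
ft_force: [1.8, 0.2, 0.6]
width: 0.355
[[-0.    -1.     0.003]
 [-0.     0.003  1.   ]
 [-1.     0.    -0.   ]] [-58.3  10.5  -5.1  94.3   1.   75.3  26.2]
```

```bash
python3 -m crank '[[[0,-1.5,-3.8],[0,0,0]],[[0,-1.5,-3.8],[0,0,0]],[[0,-1.5,-3.8],[0,0,0]],[[0,-1.5,-3.8],[0,0,0]],[[0,-1.5,-3.8],[0,0,0]],[[0,-1.5,-3.8],[0,0,0]],[[0,-1.5,-3.8],[0,0,0]],[[0,-1.5,-3.8],[0,0,0]]]'; python3 -m crank '[[[0,-1.5,-3.8],[0,0,0]],[[0,-1.5,-3.8],[0,0,0]],[[0,-1.5,-3.8],[0,0,0]],[[0,-1.5,-3.8],[0,0,0]],[[0,-1.5,-3.8],[0,0,0]],[[0,-1.5,-3.8],[0,0,0]],[[0,-1.5,-3.8],[0,0,0]],[[0,0,0],[0,0,0]]]'
```

```text
clock: 1.7
ee_pos: [413.6, 167.1, 198.0]
tcp_rot: [[0.0, -1.0, 0.005], [0.001, 0.005, 1.0], [-1.0, -0.0, 0.001]]
ft_force: [0.7, 0.2, 0.0]
width: 0.009
clock: 2.5
ee_pos: [518.5, -103.1, 197.9]
tcp_rot: [[0.0, -1.0, 0.012], [-0.002, 0.012, 1.0], [-1.0, -0.0, -0.002]]
ft_force: [-0.6, -0.3, -0.8]
width: 0.007
```

```bash
python3 -m crank '[[[0,-1.5,-3.8],[0,0,0]],[[0,-1.5,-3.8],[0,0,0]],[[3,0,-0.6],[0,0,0]],[[3.5,0,0],[0,0,0]],[[3.5,0,0],[0,0,0]],[[2,0,0],[0,0,0]],[[0,0,0],[0,0,0]]]'; python3 - <<'E'
from h import *
for n in("top","side","wrist"):
    p,d=robot.snapshot(n);cv2.imwrite(f"pics/{n}1.png",p)
a=cv2.imread("pics/top1.png")[220:360,380:510];b=cv2.imread("pics/side1.png")[260:400,260:390];w=cv2.resize(cv2.imread("pics/wrist1.png"),(400,300))
cv2.imwrite("pics/m1.png",np.vstack([np.hstack([cv2.resize(a,(390,300)),cv2.resize(b,(390,300))]),np.hstack([w,np.zeros((300,380,3),np.uint8)])]))
E
```

```text
clock: 3.2
ee_pos: [545.9, -178.2, 75.0]
tcp_rot: [[-0.005, -1.0, 0.003], [0.001, 0.003, 1.0], [-1.0, 0.005, 0.001]]
ft_force: [0.5, 0.4, 0.2]
width: 0.007
```

View pics/m1.png

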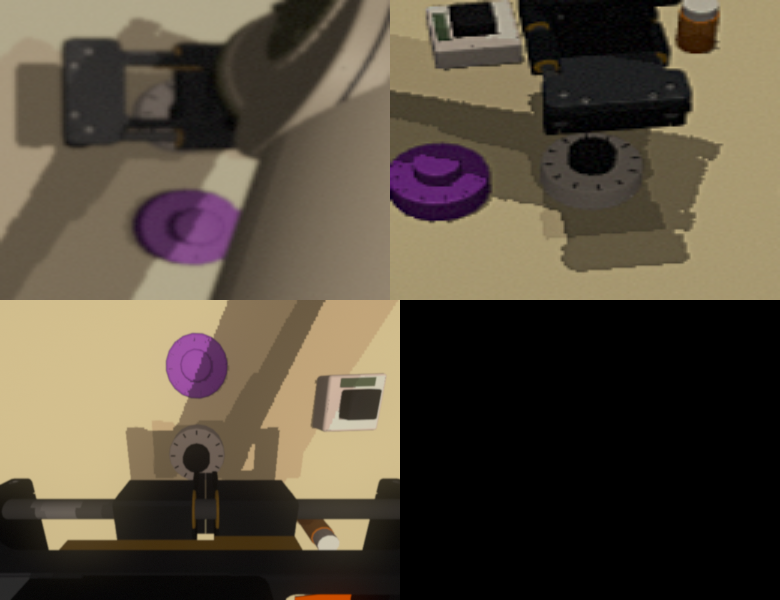

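The wrist view shows the round key at about (196,457) in the montage, a little left (−y) of the fingers at (206,480). I'll measure it with the wrist calibration.

```bash
python3 - <<'E'
from h import *
p=cv2.imread("pics/wrist1.png");c=robot.get_calibration("wrist");s=robot.sense()
m=((p.max(2)<55)*255).astype(np.uint8);z=np.zeros_like(m);z[200:274,280:350]=m[200:274,280:350]
cs,_=cv2.findContours(z,cv2.RETR_EXTERNAL,cv2.CHAIN_APPROX_NONE);b=max(cs,key=cv2.contourArea)
print(cv2.boundingRect(b),cv2.contourArea(b))
x,y,w,h=cv2.boundingRect(b)
print(on(c,x,y+h/2,44).round(1),on(c,x+w,y+h/2,44).round(1),on(c,x+w/2,y,44).round(1),on(c,x+w/2,y+h,44).round(1))
print("proj of top est",proj(c,np.array([548.6,-185.5,44])),s["ee_pos"],proj(c,s["ee_pos"]))
cv2.imwrite("pics/w1c.png",cv2.resize(p[180:300,240:400],None,fx=4,fy=4))
E
```

```text
(293, 230, 42, 44) 1446.5
[ 546.6 -203.6   44. ] [ 546.6 -175.6   44. ] [ 531.4 -189.4   44. ] [ 562.3 -189.8   44. ]
proj of top est (np.float64(320.1821685406842), np.float64(254.8516569698332)) [ 548.78535866 -179.32959026   79.23125876] (np.float64(329.4845066705366), np.float64(275.6529181462239))
```

View pics/w1c.png

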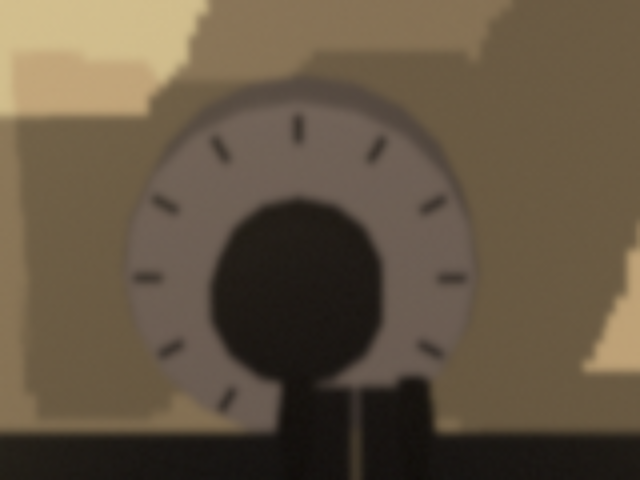

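```bash
python3 -m crank '[[[1.5,0.1,-0.85],[0,0,0]],[[1.2,0,0],[0,0,0]],[[0.5,0,0],[0,0,0]],[[0,0,0],[0,0,0]],[[0,0,0],[0,0,0]]]'; python3 -m crank '[[[0.3,0,0],[0,0,0]],[[0.3,0,0],[0,0,0]],[[0.2,0,0],[0,0,0]],[[0.2,0,0],[0,0,0]],[[0,0,0],[0,0,0]],[[0,0,0],[0,0,0]]]'
```

```text
clock: 3.85
ee_pos: [547.1, -187.8, 46.0]
tcp_rot: [[-0.0, -1.0, 0.001], [0.0, 0.001, 1.0], [-1.0, 0.0, 0.0]]
ft_force: [0.3, 0.7, -0.4]
width: 0.005
clock: 4.45
ee_pos: [547.0, -187.8, 35.9]
tcp_rot: [[-0.0, -1.0, 0.001], [0.0, 0.001, 1.0], [-1.0, 0.0, 0.0]]
ft_force: [-0.9, 0.3, -0.6]
width: 0.007
```

```bash
python3 -m crank '[[[0.1,0,0],[0,0,0]],[[0.1,0,0],[0,0,0]],[[0,0,0],[0,0,0]],[[0,0,0],[0,0,0]]]';python3 -c "
from h import *
for i in range(4):
    p,_=robot.snapshot('side');print(robot.sense()['ft_force'].round(2),robot.sense()['ee_pos'].round(1))
cv2.imwrite('pics/side2.png',p);cv2.imwrite('pics/side2c.png',cv2.resize(p[280:380,250:400],None,fx=4,fy=4))"
```

```text
clock: 4.85
ee_pos: [547.0, -187.8, 33.9]
tcp_rot: [[-0.0, -1.0, 0.001], [0.0, 0.001, 1.0], [-1.0, 0.0, 0.0]]
ft_force: [-0.5, -0.6, 0.3]
width: 0.006
[ 0.17  0.52 -0.9 ] [ 547.  -187.8   33.9]
[ 0.52  0.71 -0.12] [ 547.  -187.8   33.9]
[-0.48 -0.38 -0.9 ] [ 547.  -187.8   34. ]
[0.39 0.01 0.98] [ 547.  -187.8   33.9]
```

View pics/side2c.png

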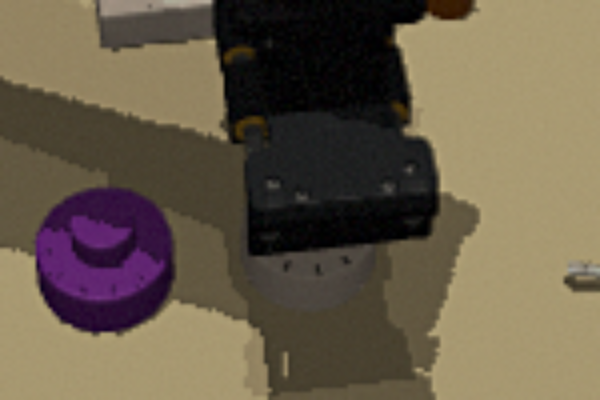

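The force reads about zero at TCP z = 34, where about 5 N was expected. I'll check the wrist view before going deeper.

```bash
python3 -c "
from h import *
p,d=robot.snapshot('wrist')
s=robot.sense();c=robot.get_calibration('wrist')
print(proj(c,s['ee_pos']))
cv2.imwrite('pics/w2.png',p);cv2.imwrite('pics/w2c.png',cv2.resize(p[160:320,220:440],None,fx=3.5,fy=3.5))
for v in range(200,300,6): print(v,d[v,300:350:8].round(0))
p,d=robot.snapshot('side');c=robot.get_calibration('side');print(proj(c,s['ee_pos']))
"
```

```text
(np.float64(329.5547595472911), np.float64(275.57413428907427))
200 [223. 224. 223. 224. 223. 222. 224.]
206 [224. 224. 224. 225. 224. 224. 223.]
212 [225. 226. 224. 225. 226. 225. 225.]
218 [228. 219. 212. 209. 211. 215. 222.]
224 [213. 202. 201. 201. 200. 201. 206.]
230 [202. 201. 200. 201. 200. 199. 200.]
236 [200. 202. 200. 201. 201. 201. 200.]
242 [201. 201. 200. 203. 201. 203. 202.]
248 [203. 202. 203. 203. 204. 202. 203.]
254 [204. 205. 201. 199. 199. 205. 203.]
260 [204. 202. 192. 190. 190. 195. 206.]
266 [205. 191. 188. 189. 188. 190. 198.]
272 [205. 189. 190. 190. 190. 191. 191.]
278 [195. 191. 170. 174. 173. 170. 190.]
284 [194. 191. 162. 166. 166. 163. 162.]
290 [ 93.  93. 157. 160. 160. 155.  94.]
296 [ 90.  91. 151. 153. 153. 153.  90.]
(np.float64(325.28485899115594), np.float64(331.39673674761343))
```

View pics/w2c.png

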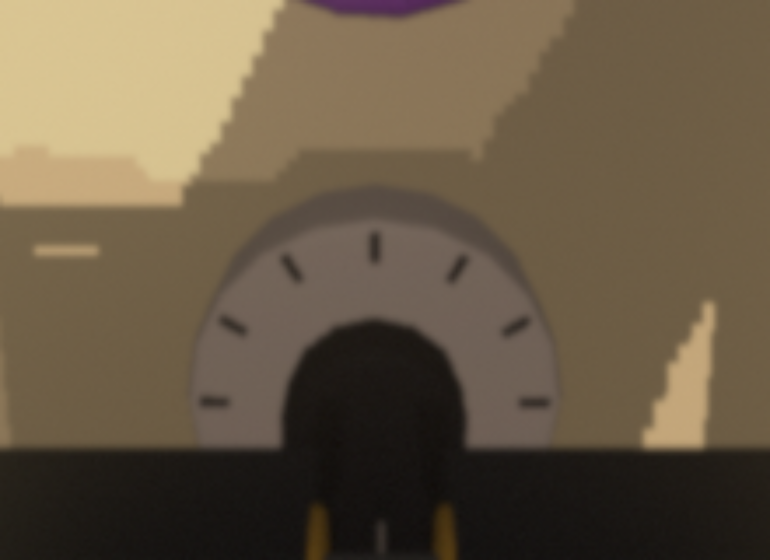

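The fingers are centred on the round key. I'll convert the depth to heights.

```bash
cat >> h.py <<'E'
def height(n,d,c,u,v):
    o,r=ray(c,u,v);return o+r*d[v,u]
E
python3 -c "
from h import *
p,d=robot.snapshot('wrist');c=robot.get_calibration('wrist')
for v in (190,205,228,234,240,246,252,258,262,266,270,274,278):print(v,[height('',d,c,u,v).round(1).tolist() for u in (322,328,334)])
print([robot.sense()['ft_force'].round(2)])
"
```

```text
190 [[469.2, -187.9, 220.2], [503.4, -188.7, -1.1], [503.3, -184.9, -0.4]]
205 [[513.3, -192.6, -2.7], [512.8, -188.7, -0.1], [512.9, -184.9, -0.3]]
228 [[520.4, -192.0, 28.1], [520.5, -188.6, 28.1], [520.5, -185.2, 27.9]]
234 [[524.2, -192.0, 27.3], [524.4, -188.6, 26.5], [523.9, -185.2, 28.3]]
240 [[527.8, -192.1, 27.2], [527.7, -188.6, 27.6], [527.8, -185.2, 27.2]]
246 [[531.3, -192.1, 27.6], [531.2, -188.6, 27.9], [530.9, -185.2, 28.7]]
252 [[534.8, -192.1, 28.1], [534.4, -188.6, 29.1], [535.1, -185.2, 27.2]]
258 [[534.6, -191.9, 38.9], [534.0, -188.6, 40.4], [535.1, -185.3, 37.3]]
262 [[535.2, -191.8, 43.3], [535.1, -188.6, 43.6], [535.7, -185.4, 42.1]]
266 [[537.4, -191.8, 43.7], [537.4, -188.6, 43.8], [537.6, -185.4, 43.1]]
270 [[539.9, -191.9, 43.2], [539.9, -188.6, 43.2], [540.1, -185.4, 42.7]]
274 [[542.3, -191.9, 42.8], [542.3, -188.6, 43.0], [542.0, -185.4, 43.7]]
278 [[537.8, -191.5, 59.0], [537.5, -188.6, 59.8], [537.3, -185.6, 60.2]]
[array([0.09, 0.18, 0.51])]
```

```bash
python3 -c "
from h import *
p,d=robot.snapshot('wrist');c=robot.get_calibration('wrist');e=robot.sense()['ee_pos']
V=c['view'];print('cam',(-V[:3,:3].T@V[:3,3]).round(0), 'tcp depth',-(V[:3,:3]@e+V[:3,3])[2], robot.sense()['width'])
for dx,dz in((0,0),(-9.5,0),(-9.5,10),(-9.5,20),(0,10),(0,20)):print(dx,dz,np.round(proj(c,e+[dx,0,dz]),1))
for v in range(272,300,2):print(v,[d[v,u].round(0).tolist() for u in range(306,356,4)])
cv2.imwrite('pics/w3c.png',cv2.resize(np.clip(p[250:330,270:390].astype(float)*3,0,255).astype('uint8'),None,fx=6,fy=6))
"
```

```text
cam [ 469. -188.  220.] tcp depth 200.63946118555714 0.005552458999640871
0 0 [329.5 275.6]
-9.5 0 [329.5 259.9]
-9.5 10 [329.5 266.4]
-9.5 20 [329.6 273.5]
0 10 [329.5 282.7]
0 20 [329.6 290.6]
272 [189.0, 190.0, 190.0, 189.0, 190.0, 191.0, 190.0, 189.0, 190.0, 190.0, 190.0, 193.0, 207.0]
274 [189.0, 190.0, 175.0, 192.0, 189.0, 189.0, 190.0, 190.0, 190.0, 174.0, 190.0, 192.0, 207.0]
276 [190.0, 171.0, 171.0, 171.0, 192.0, 191.0, 189.0, 190.0, 190.0, 172.0, 171.0, 191.0, 208.0]
278 [191.0, 170.0, 170.0, 169.0, 172.0, 174.0, 173.0, 172.0, 174.0, 170.0, 169.0, 190.0, 207.0]
280 [190.0, 167.0, 167.0, 167.0, 171.0, 172.0, 171.0, 170.0, 170.0, 167.0, 168.0, 191.0, 208.0]
282 [192.0, 164.0, 164.0, 166.0, 169.0, 169.0, 168.0, 168.0, 168.0, 165.0, 165.0, 191.0, 208.0]
284 [191.0, 162.0, 162.0, 166.0, 167.0, 166.0, 166.0, 166.0, 167.0, 162.0, 163.0, 192.0, 210.0]
286 [191.0, 161.0, 160.0, 164.0, 164.0, 163.0, 164.0, 166.0, 163.0, 161.0, 160.0, 192.0, 209.0]
288 [95.0, 95.0, 159.0, 162.0, 162.0, 161.0, 162.0, 163.0, 162.0, 158.0, 158.0, 95.0, 95.0]
290 [94.0, 94.0, 157.0, 160.0, 159.0, 160.0, 161.0, 161.0, 160.0, 156.0, 157.0, 93.0, 93.0]
292 [92.0, 93.0, 154.0, 157.0, 158.0, 159.0, 158.0, 157.0, 158.0, 154.0, 155.0, 93.0, 92.0]
294 [90.0, 94.0, 152.0, 156.0, 156.0, 155.0, 156.0, 156.0, 157.0, 153.0, 152.0, 90.0, 91.0]
296 [90.0, 94.0, 150.0, 154.0, 154.0, 153.0, 153.0, 153.0, 153.0, 150.0, 149.0, 90.0, 90.0]
298 [89.0, 94.0, 148.0, 152.0, 151.0, 151.0, 152.0, 151.0, 153.0, 149.0, 148.0, 89.0, 90.0]
```

View pics/w3c.png

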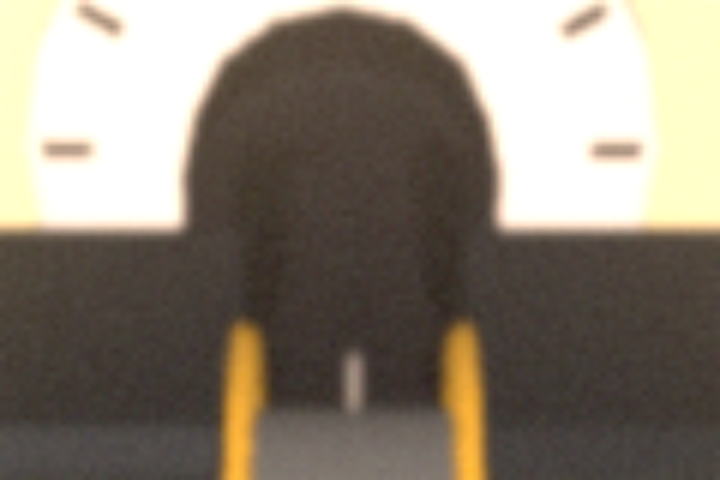

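The wrist depth shows the fingertips' front edge at z≈52–54, while the key top is still at about 43.5. The real tips therefore sit well above the reported TCP, and nothing has been touched yet. I'll descend in small steps, watching the force and the key height.

```bash
cat > chk.py <<'E'
from h import *
import sys
u0,u1,v0,v1=(300,360,255,275)
F=[]
for i in range(3):
    p,d=robot.snapshot('wrist');F.append(robot.sense()['ft_force'])
c=robot.get_calibration('wrist');s=robot.sense()
k=[height('',d,c,u,v) for v in range(256,275,1) for u in range(310,350,3) if d[v,u]>0 and p[v,u].max()<60]
k=np.array(k)
print('clock',s['clock'],'z',s['ee_pos'].round(1),'F',np.mean(F,0).round(2),'keyz',np.percentile(k[:,2],[10,25,50,75,90]).round(1) if len(k) else None)
cv2.imwrite('pics/chk%d.png'%int(s['clock']*100),p)
E
python3 -m crank '[[[0.3,0,0],[0,0,0]],[[0.3,0,0],[0,0,0]],[[0,0,0],[0,0,0]]]' | sed -n '2p;4p'; python3 chk.py;python3 -m crank '[[[0.2,0,0],[0,0,0]],[[0.2,0,0],[0,0,0]],[[0,0,0],[0,0,0]]]'| sed -n '2p;4p'; python3 chk.py
```

```text
ee_pos: [546.7, -187.6, 27.3]
ft_force: [-0.1, -0.2, 0.3]
clock 5.7 z [ 547.  -187.8   27.9] F [ 0.05 -0.33  0.01] keyz [31.5 35.3 41.2 43.5 44.1]
ee_pos: [546.8, -187.7, 23.5]
ft_force: [0.3, -0.1, -0.1]
clock 6.15 z [ 547.  -187.8   23.9] F [ 0.15 -0.05  0.07] keyz [30.8 34.1 39.4 43.1 43.6]
```

```bash
python3 -m crank '[[[0.2,0,0],[0,0,0]],[[0,0,0],[0,0,0]],[[0,0,0],[0,0,0]]]' | sed -n '2p;4p'; python3 chk.py;python3 -m crank '[[[0.2,0,0],[0,0,0]],[[0,0,0],[0,0,0]]]'| sed -n '2p;4p'; python3 chk.py
```

```text
ee_pos: [546.9, -187.8, 21.9]
ft_force: [0.0, 0.5, -0.3]
clock 6.6 z [ 547.1 -187.8   22. ] F [-0.2  -0.43  0.15] keyz [30.7 33.9 38.5 42.5 43.5]
ee_pos: [547.1, -187.8, 19.8]
ft_force: [0.0, -0.3, -0.8]
clock 6.95 z [ 546.9 -187.8   19.8] F [-0.1   0.06 -0.01] keyz [30.  32.9 36.9 41.6 42.9]
```

```bash
python3 -c "
from h import *
p,d=robot.snapshot('wrist');c=robot.get_calibration('wrist');e=robot.sense()['ee_pos']
for v in range(252,296,2):print(v,[height('',d,c,u,v).round(0).tolist() for u in (314,322,329,336)])
cv2.imwrite('pics/w4c.png',cv2.resize(np.clip(p[230:310,270:390].astype(float)*3,0,255).astype('uint8'),None,fx=6,fy=6))
"
```

```text
252 [[530.0, -196.0, 28.0], [530.0, -192.0, 28.0], [530.0, -188.0, 28.0], [530.0, -184.0, 28.0]]
254 [[531.0, -196.0, 28.0], [532.0, -192.0, 26.0], [531.0, -188.0, 28.0], [531.0, -184.0, 28.0]]
256 [[533.0, -196.0, 27.0], [533.0, -192.0, 27.0], [532.0, -188.0, 27.0], [532.0, -184.0, 28.0]]
258 [[534.0, -196.0, 27.0], [533.0, -192.0, 28.0], [534.0, -188.0, 27.0], [534.0, -184.0, 27.0]]
260 [[535.0, -196.0, 28.0], [534.0, -192.0, 28.0], [534.0, -188.0, 29.0], [534.0, -184.0, 29.0]]
262 [[535.0, -196.0, 29.0], [534.0, -192.0, 31.0], [535.0, -188.0, 31.0], [535.0, -184.0, 29.0]]
264 [[536.0, -196.0, 31.0], [534.0, -192.0, 34.0], [535.0, -188.0, 34.0], [535.0, -184.0, 32.0]]
266 [[535.0, -196.0, 34.0], [534.0, -192.0, 37.0], [534.0, -188.0, 38.0], [536.0, -184.0, 33.0]]
268 [[536.0, -196.0, 36.0], [535.0, -192.0, 39.0], [534.0, -188.0, 40.0], [536.0, -184.0, 37.0]]
270 [[536.0, -196.0, 40.0], [535.0, -192.0, 42.0], [535.0, -188.0, 42.0], [535.0, -185.0, 41.0]]
272 [[536.0, -196.0, 42.0], [536.0, -192.0, 42.0], [535.0, -188.0, 43.0], [535.0, -185.0, 43.0]]
274 [[536.0, -195.0, 45.0], [536.
[... 333 characters left out ...]
538.0, -185.0, 48.0]]
282 [[536.0, -195.0, 54.0], [538.0, -191.0, 50.0], [537.0, -188.0, 51.0], [538.0, -185.0, 50.0]]
284 [[536.0, -195.0, 57.0], [538.0, -191.0, 53.0], [538.0, -188.0, 51.0], [537.0, -185.0, 53.0]]
286 [[536.0, -195.0, 58.0], [537.0, -191.0, 55.0], [538.0, -188.0, 53.0], [537.0, -185.0, 56.0]]
288 [[536.0, -195.0, 61.0], [537.0, -191.0, 59.0], [539.0, -188.0, 54.0], [537.0, -185.0, 58.0]]
290 [[535.0, -195.0, 64.0], [537.0, -191.0, 60.0], [540.0, -188.0, 54.0], [538.0, -185.0, 59.0]]
292 [[535.0, -195.0, 66.0], [538.0, -191.0, 61.0], [541.0, -188.0, 54.0], [537.0, -185.0, 62.0]]
294 [[536.0, -195.0, 66.0], [537.0, -191.0, 64.0], [543.0, -188.0, 53.0], [538.0, -185.0, 63.0]]
```

View pics/w4c.png

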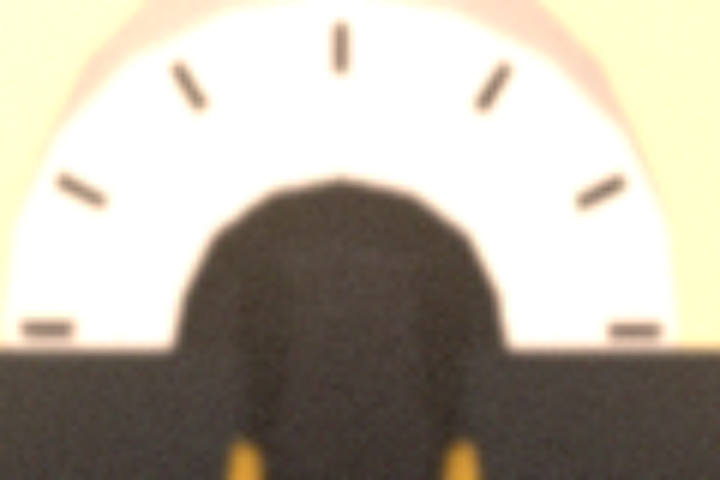

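```bash
cat > chk.py <<'E'
from h import *
F=[]
for i in range(3):
    p,d=robot.snapshot('wrist');F.append(robot.sense()['ft_force'])
c=robot.get_calibration('wrist');s=robot.sense()
print('clock',s['clock'],'z',s['ee_pos'].round(1),'F',np.mean(F,0).round(2))
print([(v,round(float(np.median([height('',d,c,u,v)[2] for u in range(322,338)])),1),round(float(np.median([height('',d,c,u,v)[0] for u in range(322,338)])),1)) for v in range(258,286,2)])
cv2.imwrite('pics/chk%d.png'%int(s['clock']*100),p)
E
python3 -m crank '[[[0.2,0,0],[0,0,0]],[[0,0,0],[0,0,0]],[[0,0,0],[0,0,0]]]' | sed -n '2p;4p'; python3 chk.py;python3 -m crank '[[[0.2,0,0],[0,0,0]],[[0,0,0],[0,0,0]]]'| sed -n '2p;4p'; python3 chk.py
```

```text
ee_pos: [546.9, -187.7, 17.8]
ft_force: [-0.0, 0.3, -0.1]
clock 7.45 z [ 546.9 -187.8   17.8] F [-0.17  0.04 -0.38]
[(258, 27.1, 533.0), (260, 27.9, 533.8), (262, 29.1, 534.5), (264, 31.4, 534.7), (266, 34.1, 534.8), (268, 37.8, 534.5), (270, 39.9, 534.7), (272, 40.4, 535.6), (274, 41.1, 536.4), (276, 41.4, 537.3), (278, 43.7, 537.4), (280, 45.9, 537.6), (282, 48.6, 537.4), (284, 51.0, 537.4)]
ee_pos: [547.0, -187.8, 15.8]
ft_force: [-0.4, 0.6, 0.3]
clock 7.8 z [ 546.9 -187.8   15.8] F [ 0.26  0.05 -0.26]
[(258, 27.7, 532.0), (260, 27.7, 533.1), (262, 27.5, 534.3), (264, 29.3, 534.8), (266, 32.4, 534.7), (268, 35.7, 534.5), (270, 37.6, 534.8), (272, 39.0, 535.3), (274, 38.9, 536.4), (276, 39.3, 537.3), (278, 41.6, 537.4), (280, 44.4, 537.3), (282, 46.4, 537.5), (284, 49.1, 537.3)]
```

The key top is now tracking down (43 → 41 → 39), so the fingers are pressing it, and the tips sit about 23 mm behind the reported TCP. I'll go a little further.

```bash
python3 -m crank '[[[0.2,0,0],[0,0,0]],[[0.15,0,0],[0,0,0]],[[0,0,0],[0,0,0]],[[0,0,0],[0,0,0]]]' | sed -n '2p;4p'; python3 chk.py
```

```text
ee_pos: [546.9, -187.8, 12.2]
ft_force: [0.3, 0.4, -0.8]
clock 8.35 z [ 546.9 -187.8   12.3] F [ 0.26  0.01 -0.63]
[(258, 27.3, 530.9), (260, 27.4, 532.0), (262, 27.7, 533.0), (264, 27.4, 534.2), (266, 29.2, 534.6), (268, 31.9, 534.6), (270, 34.2, 534.8), (272, 35.3, 535.4), (274, 36.0, 536.2), (276, 35.6, 537.4), (278, 38.1, 537.5), (280, 41.0, 537.3), (282, 43.1, 537.4), (284, 45.4, 537.4)]
```

```bash
python3 -m crank '[[[-0.5,0,0],[0,0,0]],[[-2,0,0],[0,0,0]],[[-3,0,0],[0,0,0]],[[-1,1,3.5],[0,0,0]],[[0,1.2,3.5],[0,0,0]],[[0,1.2,3.5],[0,0,0]],[[0,1.2,3.5],[0,0,0]],[[0,1,2.8],[0,0,0]]]'; python3 -m crank '[[[0,0,0],[0,0,0]],[[0,0,0],[0,0,0]]]'; python3 - <<'E'
from h import *
p,d=robot.snapshot("wrist");c=robot.get_calibration("wrist");s=robot.sense();print(s['ee_pos'],proj(c,[491,-19,44]),proj(c,s['ee_pos']))
cv2.imwrite("pics/w5.png",p)
p,_=robot.snapshot("side");cv2.imwrite("pics/side5c.png",cv2.resize(p[240:380,240:400],None,fx=4,fy=4))
E
```

```text
clock: 9.15
ee_pos: [490.6, -17.7, 77.9]
tcp_rot: [[0.001, -1.0, -0.0], [0.001, -0.0, 1.0], [-1.0, -0.001, 0.001]]
ft_force: [0.9, -1.1, 1.1]
width: 0.009
clock: 9.35
ee_pos: [491.3, -19.4, 77.9]
tcp_rot: [[0.001, -1.0, -0.0], [0.0, -0.0, 1.0], [-1.0, -0.001, 0.0]]
ft_force: [-0.1, -0.6, -0.4]
width: 0.009
[491.53535886 -20.36471818  77.85189467] (np.float64(331.50813187296666), np.float64(255.0917344147523)) (np.float64(329.5051805122649), np.float64(275.69002401412405))
```

View pics/w5.png

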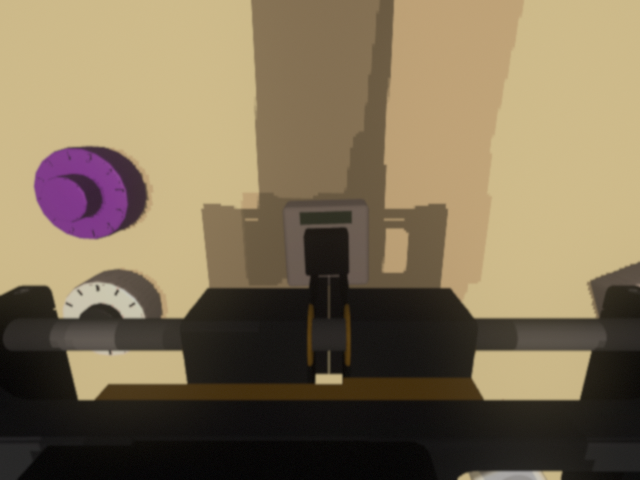

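View pics/side5c.png

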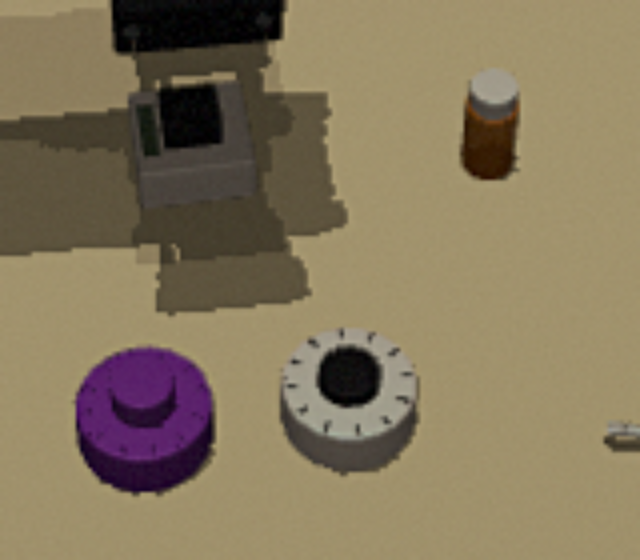

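The side view shows the round timer in place with its key now low. In the wrist view the square key spans columns 304–349 with its front edge at row 228.

```bash
python3 - <<'E'
from h import *
c=robot.get_calibration("wrist")
print(on(c,304.5,250,44),on(c,349,250,44),on(c,327,228,44)+[15,0,0])
E
```

```text
[487.38156446 -37.27850615  44.        ] [487.45407688  -7.9267377   44.        ] [487.40338791 -22.37116907  44.        ]
```

```bash
python3 -m crank '[[[1.5,0.2,-0.2],[0,0,0]],[[2,0,0],[0,0,0]],[[1.5,0,0],[0,0,0]],[[0,0,0],[0,0,0]],[[0,0,0],[0,0,0]]]'; python3 chk.py;  python3 -m crank '[[[0.4,0,0],[0,0,0]],[[0.4,0,0],[0,0,0]],[[0.3,0,0],[0,0,0]],[[0.2,0,0],[0,0,0]],[[0,0,0],[0,0,0]],[[0,0,0],[0,0,0]]]'; python3 chk.py
```

```text
clock: 9.95
ee_pos: [489.4, -22.8, 27.7]
tcp_rot: [[-0.0, -1.0, 0.002], [-0.001, 0.002, 1.0], [-1.0, 0.0, -0.001]]
ft_force: [0.4, -0.0, -0.3]
width: 0.004
clock 10.1 z [489.9 -22.   28.3] F [-0.44  0.21  1.04]
[(258, 36.6, 476.2), (260, 39.6, 476.3), (262, 42.0, 476.5), (264, 43.1, 477.2), (266, 43.2, 478.3), (268, 43.5, 479.3), (270, 43.4, 480.4), (272, 43.6, 481.4), (274, 43.6, 482.6), (276, 43.7, 483.7), (278, 54.2, 480.3), (280, 56.6, 480.3), (282, 59.3, 480.2), (284, 61.3, 480.3)]
clock: 10.7
ee_pos: [488.8, -21.8, 14.2]
tcp_rot: [[-0.001, -1.0, 0.001], [-0.0, 0.001, 1.0], [-1.0, 0.001, -0.0]]
ft_force: [-0.1, -0.2, -0.1]
width: 0.007
clock 10.85 z [488.9 -21.8  14.3] F [ 0.1   0.39 -0.34]
[(258, 27.9, 473.4), (260, 27.8, 474.5), (262, 27.6, 475.7), (264, 29.3, 476.2), (266, 32.0, 476.3), (268, 34.5, 476.4), (270, 36.4, 476.7), (272, 37.5, 477.3), (274, 37.6, 478.3), (276, 37.8, 479.4), (278, 40.5, 479.3), (280, 42.7, 479.4), (282, 45.1, 479.4), (284, 47.1, 479.6)]
```

Square key top is at about 37.6, and 36 is fully down. I'll press 2 mm more, then retreat towards the long timer at (523,250), swinging the jaws towards its long axis.

```bash
python3 -m crank '[[[0.2,0,0],[0,0,0]],[[0,0,0],[0,0,0]],[[0,0,0],[0,0,0]]]'; python3 chk.py; python3 -m crank '[[[-0.5,0,0],[0,0,0]],[[-2,0,0],[0,0,0]],[[-3,0,0],[0,0,0]],[[-1,-0.4,3.7],[0,0,0]],[[0,-0.4,3.7],[0,0,0]],[[0,-0.5,4],[0,0,0]],[[0,-0.5,4],[0,0,0]],[[0,-0.5,4],[0,0,0]]]'; python3 -m crank '[[[0,-0.5,4],[0,0,0]],[[0,-0.6,3.8],[0,0,0]],[[0,0,0],[-6,0,0]],[[0,0,0],[-6,0,0]],[[0,0,0],[-6,0,0]],[[0,0,0],[-6,0,0]],[[0,0,0],[0,0,0]],[[0,0,0],[0,0,0]]]'; python3 - <<'E'
from h import *
p,d=robot.snapshot("wrist");c=robot.get_calibration("wrist");s=robot.sense();print(s['ee_pos'],proj(c,[524,250,44]),proj(c,s['ee_pos']))
cv2.imwrite("pics/w6.png",p)
p,_=robot.snapshot("side");cv2.imwrite("pics/side6c.png",cv2.resize(p[160:380,220:400],None,fx=2.7,fy=2.7))
E
```

```text
clock: 11.15
ee_pos: [489.1, -21.7, 12.3]
tcp_rot: [[-0.0, -1.0, 0.001], [0.0, 0.001, 1.0], [-1.0, 0.0, 0.0]]
ft_force: [0.4, 1.5, 0.0]
width: 0.004
clock 11.3 z [489.1 -21.7  12.4] F [ 0.33  0.6  -0.45]
[(258, 28.1, 472.8), (260, 27.3, 474.2), (262, 27.7, 475.1), (264, 27.8, 476.2), (266, 30.5, 476.3), (268, 33.4, 476.2), (270, 35.1, 476.6), (272, 35.7, 477.4), (274, 36.0, 478.4), (276, 36.0, 479.5), (278, 38.2, 479.6), (280, 40.8, 479.5), (282, 43.2, 479.5), (284, 45.5, 479.6)]
clock: 12.1
ee_pos: [512.5, 173.9, 78.0]
tcp_rot: [[0.001, -1.0, 0.001], [0.001, 0.001, 1.0], [-1.0, -0.001, 0.001]]
ft_force: [0.3, -0.3, 0.7]
width: 0.003
clock: 12.9
ee_pos: [523.5, 250.1, 77.7]
tcp_rot: [[0.0, -0.915, -0.403], [0.0, -0.403, 0.915], [-1.0, -0.0, 0.0]]
ft_force: [0.6, 0.5, 0.2]
width: 0.008
[523.46213793 250.17657842  77.61080793] (np.float64(328.7002203446197), np.float64(256.896330673805)) (np.float64(329.3168205065167), np.float64(275.9858871747858))
```

View pics/w6.png

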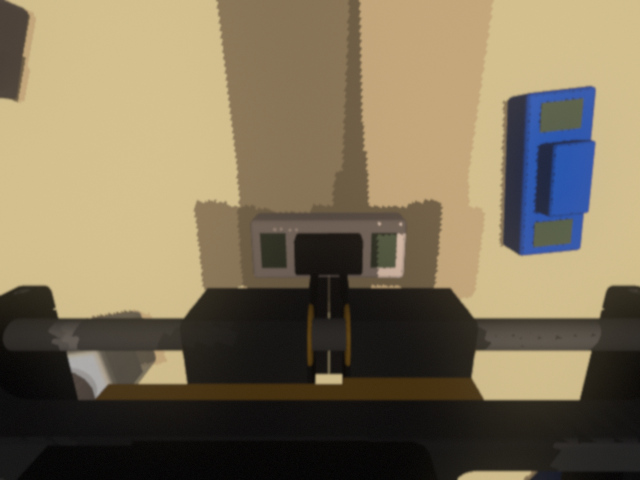

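View pics/side6c.png

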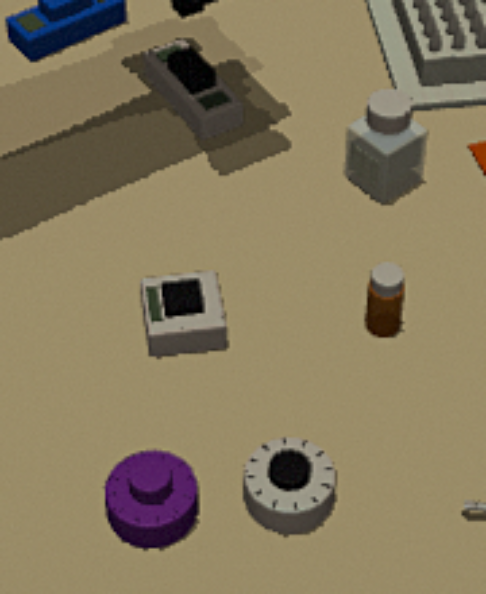

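The square key is down. The long key is aligned with the jaws, spanning columns 295–362 with its front edge at row 233. Next I'll check the fore-aft offset.

```bash
python3 - <<'E'
from h import *
c=robot.get_calibration("wrist");s=robot.sense()
R=s['tcp_rot']
for q in((328.5,233.5),(295,250),(362,250)):print((R.T@(on(c,*q,44)-s['ee_pos'])).round(1))
E
```

```text
[33.6 15.7 -0.5]
[ 33.6   4.4 -22.6]
[33.6  4.4 21.6]
```

```bash
python3 -m crank '[[[1.5,0.25,0],[0,0,0]],[[2,0,0],[0,0,0]],[[1.5,0,0],[0,0,0]],[[0.4,0,0],[0,0,0]],[[0.4,0,0],[0,0,0]],[[0.3,0,0],[0,0,0]],[[0.2,0,0],[0,0,0]],[[0,0,0],[0,0,0]]]'; python3 chk.py;  python3 -m crank '[[[0.2,0,0],[0,0,0]],[[0,0,0],[0,0,0]],[[0,0,0],[0,0,0]]]'; python3 chk.py
```

```text
clock: 13.8
ee_pos: [521.4, 249.3, 14.7]
tcp_rot: [[0.001, -0.914, -0.406], [0.0, -0.406, 0.914], [-1.0, -0.001, 0.0]]
ft_force: [-0.4, 0.4, 0.6]
width: 0.01
clock 13.95 z [521.4 249.4  14.7] F [-0.3  -0.21  0.31]
[(258, 27.4, 507.2), (260, 27.3, 508.2), (262, 27.6, 509.3), (264, 27.7, 510.0), (266, 27.2, 511.4), (268, 27.3, 512.4), (270, 28.9, 512.9), (272, 31.9, 512.8), (274, 34.3, 512.8), (276, 36.3, 513.2), (278, 40.7, 512.3), (280, 42.8, 512.5), (282, 45.3, 512.5), (284, 47.7, 512.4)]
clock: 14.25
ee_pos: [521.3, 249.4, 12.5]
tcp_rot: [[0.0, -0.914, -0.406], [0.0, -0.406, 0.914], [-1.0, -0.0, 0.0]]
ft_force: [0.7, 0.7, 0.4]
width: 0.006
clock 14.4 z [521.3 249.3  12.5] F [ 1.27 -0.09  0.28]
[(258, 26.9, 506.5), (260, 27.6, 507.2), (262, 27.4, 508.4), (264, 27.4, 509.3), (266, 27.1, 510.5), (268, 27.6, 511.2), (270, 27.4, 512.6), (272, 29.1, 512.8), (274, 31.8, 513.0), (276, 34.3, 513.0), (278, 38.4, 512.2), (280, 41.1, 512.1), (282, 43.1, 512.5), (284, 45.4, 512.4)]
```

```bash
python3 -m crank '[[[-0.5,0,0],[0,0,0]],[[-2,0,0],[0,0,0]],[[-3,0,0],[0,0,0]],[[-3.5,0,0],[0,0,0]],[[-3.5,1,3],[0,0,0]],[[-2,1.5,4],[0,0,0]],[[0,1.5,4],[0,0,0]],[[0,1.5,4],[0,0,0]]]';python3 -m crank '[[[0,1.5,4],[0,0,0]],[[0,1.5,4],[0,0,0]],[[0,0,0],[0,0,0]],[[0,0,0],[0,0,0]]]' ; python3 - <<'E'
from h import *
for n in("top","side"):
    p,d=robot.snapshot(n);c=robot.get_calibration(n);cv2.imwrite(f"pics/{n}7.png",p)
    p0=cv2.imread(f"pics/{n}0.png")
    T={"round":[547.5,-187,36],"square":[489.5,-21,36],"long":[523.5,249.5,36]}
    for k,t in T.items():
        u,v=[int(round(x)) for x in proj(c,np.array(t))]
        z=[height('',d,c,u+i,v+j)[2] for i in(-2,0,2) for j in(-2,0,2) if d[v+j,u+i]>0]
        print(n,k,(u,v),'key z',np.median(z).round(1))
p=cv2.imread("pics/side7.png");q=cv2.imread("pics/side0.png")
a=cv2.resize(np.hstack([q[150:390,220:400],p[150:390,220:400]]),None,fx=2.1,fy=2.1);cv2.imwrite("pics/cmp7.png",a)
E
```

```text
clock: 15.2
ee_pos: [409.0, 365.1, 158.7]
tcp_rot: [[0.001, -0.914, -0.405], [0.001, -0.405, 0.914], [-1.0, -0.002, 0.001]]
ft_force: [1.0, 1.2, -0.8]
width: 0.003
clock: 15.6
ee_pos: [349.4, 425.3, 157.6]
tcp_rot: [[0.0, -0.913, -0.408], [-0.0, -0.408, 0.913], [-1.0, 0.0, -0.0]]
ft_force: [-0.2, -0.2, -0.2]
width: 0.006
top round (444, 273) key z 37.8
top square (352, 304) key z 35.7
top long (201, 283) key z 36.6
side round (326, 330) key z 35.2
side square (286, 268) key z 34.9
side long (290, 185) key z 36.3
```

View pics/cmp7.png

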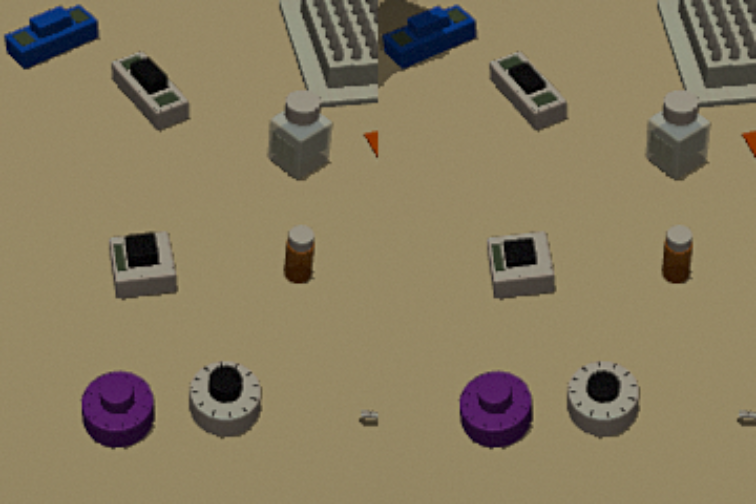

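View pics/top7.png

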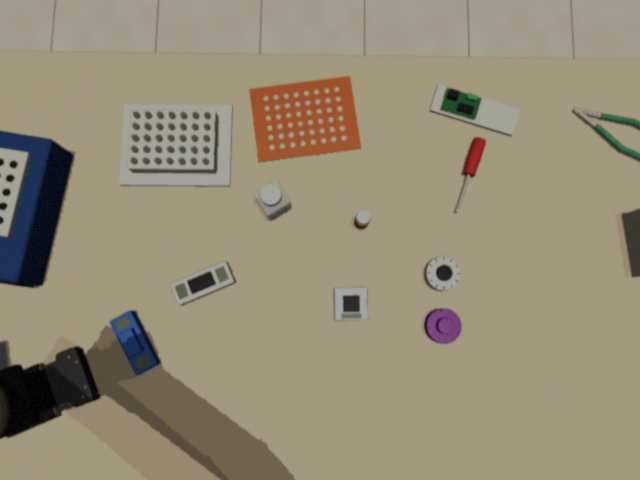

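Before and after match: all three keys sit at about 36 mm (down), and the timers and bystanders haven't moved. The arm is clear, so I'm handing in.

```bash
python3 -c "
from cell import robot
print(robot.job_done(),robot.sense()['clock'])"
```

```text
the job is handed in; nothing more can be done
the job is handed in; nothing more can be done
```

All three timers are started: I pressed the round key, then the square, then the long one, each fully down with the shut fingers, and backed the arm clear. I handed the job in at about 16 s; no verdict was reported.

**Last checks:** the depth pictures put the key tops at 35–38 mm in both views, against 36 mm for fully down and 44 mm for up. In the top and side pictures the timers, bottle, vial and screwdriver look unmoved from the start.

**What disagreed:**
- **Tip position:** the fingertips actually ended about 23 mm short of the reported TCP. The first press at the reported height touched nothing, so I worked from the key heights in the wrist camera's depth instead.
- **Force reading:** it stayed within its roughly 1 N noise through every press, although 2.5–4 N was expected. That means the force confirmed nothing; only the measured key heights did.

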